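# Find the brass disc in the inspection mirror

## Task

Set the inspection light first: turn the black bar knob on the grey dimmer box until its pointed end is in line with the single long white tick, and then push the steel fork lock fully home so that its prongs straddle the knob. Then swing the pivoting mirror by its upright handle peg until the camera on the rail sees the brass disc of the wooden block in the middle of the mirror, and finish while still holding the peg with the gripper at that angle (the mirror springs back if let go). Leave the other things on the desk where they are.

Things in the scene. Friction and masses are not known exactly. Their poses are not given: they have to be found in the camera images.
- dimmer: Fixed grey control box, 230 mm (its x) x 110 mm (its y) x 50 mm tall. Origin: on the table, under the knob's axis; the box reaches from 160 mm behind (-x) to 70 mm ahead (+x). The long white tick on its top runs from the knob along +x (the short ticks, every 0.5 rad either side, are only a scale). The lock's track lies on the -x side of the knob. Place and yaw vary.
- knob_grip (a point): Point on the knob's vertical axis, 77 mm above the table: where to pinch the knob. The knob is an upright black bar 53 mm long, 12 mm thick, standing from 53 to 89 mm above the table; x axis along the bar towards its narrow pointed end (white line on top). It turns with the knob.
- knob (a joint): Angle of the knob, rad, counter-clockwise from above; 0 = pointed end in line with the long tick. Range -1.6 to 1.6; starts 0.5 to 1.3. It stays where it is left (friction 0.04 N m).
- lock_grip (a point): Middle of the fork lock's grip, 87 mm above the table: an upright black tab 12 mm thick (along the dimmer's x), 24 mm wide (its y), from 61 to 103 mm above the table. It rides 28 mm behind the origin of the flat steel fork (plate 84 x 42 x 7 mm, lying 4 mm above the box, prongs towards the knob, 20 mm between them).
- lock (a joint): How far the lock is slid towards the knob, along the dimmer's +x, m: 0 = drawn back, 0.07 = fully home against its stop, prongs either side of the knob. Starts 0 to 0.015; slides with about 1.5 N of friction and stays.
- rig: Fixed inspection rig: aluminium rail 44 mm wide, 15 mm tall, 380 mm long along its y. Origin: on the table below the mirror's vertical axis. A black camera with a white ring light stands at the +y end, looking along -y at the mirror (its ring light tops out at 111 mm). Place and yaw vary.
- axis (a point): Point on the mirror's vertical pivot axis, 75 mm above the table, at the height of the lens and of the disc; the mirror's surface passes through this axis. Axes as rig.
- lens (a point): Front of the camera's lens, 234 mm along the rig's +y from axis, 75 mm above the table.
- mirror (a joint): Angle of the upright mirror (96 x 96 mm, 27 to 123 mm above the table), rad, counter-clockwise. At q its reflecting side faces q - 0.1745 counter-clockwise from the rig's +x. Range 0 to 1.6; a spring turns it back to 0 (0.08 N m at 0, 0.28 at 1.4). The disc shows when the mirror faces half way between lens and disc, seen from the axis: q somewhere in 0.6 to 1.15.
- mirror_handle (a point): The mirror's handle: an upright steel peg, 12 mm in diameter, standing behind the mirror's back 90 mm from the axis on a flat arm 7 mm thick. This point: on the peg's centre line, 165 mm above the table; the peg is free from 132 to 188 mm above the table. Its x axis points from the peg towards the axis, the way the mirror faces. It circles the axis with the mirror, at radius 90 mm.
- sight_line (a point): Unseen: at axis, its x axis is the line along which the camera looks after its look down the rail is reflected by the mirror; it turns twice as far as the mirror. The camera sees the disc in the middle of the mirror when this x axis points at the disc.
- mark (a point): Centre of the brass disc (30 mm across) on the upright face of a light wooden block in a dark wooden cradle (125 x 130 mm, 140 mm tall, fixed). 75 mm above the table, 0.18 to 0.28 m from the mirror's axis, on the robot's right of it; x axis out of the face. Place and yaw vary.
- loupe: bystander: black eyepiece loupe, 38 mm across, 38 mm tall; origin: centre of its underside
- brush: bystander: a brush 180 mm long, lying
- folder: bystander: white bone folder, flat strip 150 x 22 x 6 mm, lying
- weight_a: bystander: brass paperweight with a knob, 56 mm across, 50 mm tall
- weight_b: bystander: brass paperweight, the twin of weight_a
- jar: bystander: closed jar, 60 mm across, 75 mm tall
- eraser: bystander: dark eraser block 55 x 24 x 16 mm
Mind the look-alikes: they are no part of the job. What is shaped like the part that bears mark but blue or purple is not meant.

How it is judged:
On the way, in this order (a step that is already met when the one before it is completed fails the run):
1. the knob points at the long tick while the lock is still drawn back (value of joint knob between -0.1 and 0.1 rad and value of joint lock below 0.03 m), for 0.2 s.
2. the lock is fully home with the knob still on the tick (value of joint knob between -0.1 and 0.1 rad and value of joint lock above 0.064 m), for 0.2 s.
3. the gripper holds the mirror so that the camera sees the disc in it (y of mark in the frame of sight_line between -0.03 and 0.03 m and x of mark in the frame of sight_line above 0.1 m and contact force between rig and the fingers above 0.4 N), for 0.2 s.
At the end, for the whole second after the job is handed in: The knob is within 0.1 rad of the long tick, the lock within 6 mm of its home stop, the camera's reflected line of sight passes within 30 mm of the disc's centre (about 0.07 rad of mirror angle), the mirror is still, and the fingers press on it (the rig with its mirror) with more than 0.4 N (all of step 2 and all of step 3 and velocity of joint mirror between -0.1 and 0.1 rad/s); the arm keeps its last pose, push and grip.
It fails at once if a bystander is moved more than 30 mm (distance of any of loupe, brush, folder, weight_a, weight_b, jar, eraser from where it was at the start of the episode above 0.03 m).
It also fails if it takes over 61 s, if anything falls off the work surface, if the arm or the gripper's body presses on something with over 40 N, if the wrist force passes 120 N, or if a joint passes its speed limit or range.

## Robot

A 7-joint arm with a two-finger parallel gripper is mounted at the origin on the work surface. World frame = base frame: x ahead of the robot, y to its left, z up, the work surface at z = 0. Lengths are in m, angles in rad, forces in N, time in s.
With the tool pointing down it reaches from about 0.4 to 0.85 m from the base axis. Payload 4.5 kg.
Tool frame: the origin (TCP) lies on the centre line of the jaws, within the pads' length; the fingertips stand r.tcp_to_tips ahead of it and the grasp point (between the pads) lies 11 mm behind it (r.tcp_to_tips is the distance from the TCP to the fingertips, in m); y points along the fingers, x is the direction in which the jaws open and shut, and the axes are right-handed (so a half turn about y gives the same grasp; the last joint's range is limited). The gripper opens to 88 mm and grips with 3 to 60 N. Pads are 18 mm wide; open, the fingers measure 123 mm over their backs; the gripper's body (75 mm by 187 mm) begins 45 mm behind the grasp point.
Start: joints at [-1.067, 0.689, -0.195, 1.565, 0.157, 0.902, -0.215], TCP at [0.283, 0.557, 0.247] pointing down, gripper open.
Joint ranges: [-3.01, 3.01], [-0.46, 2.08], [-1.47, 1.51], [0.13, 2.56], [-1, 4.14], [0.04, 2.09], [-2.66, 2.66]. Speed limits (rad/s): [2.57, 2.57, 3.14, 3.14, 3.14, 3.14, 3.14].

## Interface

Orientations are given as a unit quaternion [x, y, z, w].
In Python, from plant import r gives the robot as it stands. The module is installed in compiled form; this text tells all that it offers.
- The arm moves only by the shell command python3 -m inch 'ROWS' [OPENING] [FORCE]. ROWS is text: rows parted by semicolons, each of 4 numbers parted by spaces: the shift along the tool's x, y, z in mm, then the turn about the tool's y in degrees. In form: x y z spin; .... A call has 1 to 10 rows; each row is the pose to reach, as a shift and turn from the pose commanded when the call began, along the tool's axes at that moment; what a row does not reach only later rows make up. A row lasts 1/10 s, in which the tool goes at most 50 mm and 8.59 degrees, less where a joint would pass 70% of its speed; a pose out of reach is approached as far as the arm can. A call with a gripper value outside its range is refused whole. OPENING is the gripper command: -1 is shut, 1 is fully open, values between are in proportion, set as the call begins (- or left out, the last holds). The fingers move at their own pace and stop on an object; FORCE is the grip in N (left out, the last holds). Time passes only in rows, so rows that repeat a pose let the fingers close. It gives the time, the measured TCP pose, the force and the opening at its end, in the units of the state.
- r.get_state(): the state, without advancing time (a new reading comes with each control period).
- r.snapshot(name): name is "side" or "top"; returns a dict with "frame" (480x640x3 uint8, red, green, blue), "intrinsics" (3x3 intrinsics, pixels), "R" (3x3) and "t" (3): a world point X has camera coordinates R X + t. Camera axes: x right, y down, z forward; pixel columns grow to the right and rows downward; lengths in m; the calibration is good to about 2 mm. A picture is of the moment at which its call begins. There is no depth.
- r.finish_job(): hands the job in, once; it reports no verdict.
Trained networks look in the newest picture that a camera, given by its name, has taken for a name from the list of things; names that differ only in an ending like _2 or _b are one class to them, and where a whole thing is asked for, a point or a joint stands for the part that bears it (a point fixed in the world has none). Each returns a list of dicts, best first, with "p" (0 to 1); they miss things now and then, are a little off and sometimes report something else, mostly with a low value. They report only what shows in the picture. A call takes as long as a camera call. They do not tell look-alikes from the thing itself.
- r.trace(camera, name): "region" (480x640 bool, what is visible of it) and "centre" ([row, column] in pixels, amid what is visible of it).
- r.tip_of(camera, name): "centre" ([row, column] in pixels: a listed point, or the origin of a listed thing).
The state is a dict: "clock": time; "q": joint angles; "qd": joint speeds; "joint_torque": joint torques, N m; "tool_pos": TCP position; "eef_rot": TCP orientation; "contact_force": force on the tool from outside, world axes, zero at the start; "moment": the same for the moment, N m; "opening": opening from 0.0 (shut) to 1.0 (fully open).
Only numpy, scipy, OpenCV 4.12 (cv2) and the standard library are available. Lean on these libraries where they do the work, as an engineer would, in place of code of your own. Each camera call takes 0.05 s, during which the arm holds its last target.

## Working session

There is one attempt and no reset: what is moved stays moved. The work goes in short steps, Python scripts to look and compute and a shell command to move; the robot and the scene stay as the last step left them, time stands still between calls to the robot, and variables do not carry over. Pictures are saved under pics/ and viewed, and the job is handed in when it is done.

```bash
mkdir -p pics
python3 - <<'E'
from plant import r
import cv2,numpy as np
s=r.get_state()
for k,v in s.items(): print(k,np.round(v,4))
print(r.tcp_to_tips)
for c in("side","top"):
    d=r.snapshot(c); cv2.imwrite(f"pics/{c}0.png",d["frame"][:,:,::-1])
    print(c,d["intrinsics"],d["R"],d["t"], -d["R"].T@d["t"])
    for n in ["dimmer","knob_grip","lock_grip","axis","lens","mirror_handle","mark","rig"]:
        print(n,[(np.round(x["centre"],1),round(x["p"],2)) for x in r.tip_of(c,n)][:3])
E
```

```text
clock 0.0
q [-1.0672  0.69   -0.1945  1.5664  0.1573  0.9025 -0.2151]
qd [-0.0007  0.001  -0.0002  0.0005  0.0003  0.0003 -0.0007]
joint_torque [-1.00000e-04 -5.27590e+01 -1.26700e+00 -1.53437e+01 -5.27000e-02
  6.50000e-03  2.00000e-04]
tool_pos [0.2827 0.5567 0.2459]
eef_rot [ 0.603   0.3694 -0.3705 -0.6022]
contact_force [-0.4083  0.2973  0.0533]
moment [-0.0097  0.0012  0.0025]
opening 0.9994
0.008
side [[559.13569578   0.         314.97980869]
 [  0.         559.13569578 243.83685162]
 [  0.           0.           1.        ]] [[-0.9874265  -0.15806043  0.00241201]
 [-0.10924061  0.67125436 -0.73313306]
 [ 0.11426025 -0.72417849 -0.68008096]] [0.53932697 0.15939791 1.21122026] [0.41156414 0.85538937 0.93928684]
dimmer [(array([381.7, 298.7]), 0.72), (array([350.2, 225. ]), 0.52)]
knob_grip [(array([386.1, 299.3]), 0.54), (array([361.9, 295.7]), 0.52), (array([308., 272.]), 0.23)]
lock_grip [(array([371.1, 363.6]), 0.8)]
axis [(array([242. , 312.5]), 0.96), (array([317.6, 307.7]), 0.67), (array([192.7, 337. ]), 0.28)]
lens [(array([250.7, 208.3]), 0.95)]
mirror_handle [(array([24
[... 310 characters left out ...]
   ]] [[-0.02687488 -0.99960885  0.00773907]
 [-0.99633214  0.026156   -0.08147468]
 [ 0.08124039 -0.00990031 -0.99664536]] [-0.02959303  0.54218263  1.40207065] [ 0.42549391 -0.02988185  1.44177039]
dimmer [(array([245.5, 214.9]), 0.81), (array([229.6, 334.3]), 0.56)]
knob_grip [(array([240.2, 208.9]), 0.58), (array([226.6, 334.5]), 0.38)]
lock_grip [(array([290.9, 205. ]), 0.69)]
axis [(array([226.3, 334.8]), 0.61)]
lens [(array([135.7, 308.5]), 0.8)]
mirror_handle [(array([229.2, 296.7]), 0.73), (array([235.8, 421.6]), 0.47), (array([241. , 209.7]), 0.42)]
mark [(array([148.1, 397.7]), 0.89), (array([238.6, 418.3]), 0.87), (array([331.4, 412.5]), 0.75)]
rig [(array([226.6, 337. ]), 0.75)]
```

View pics/side0.png

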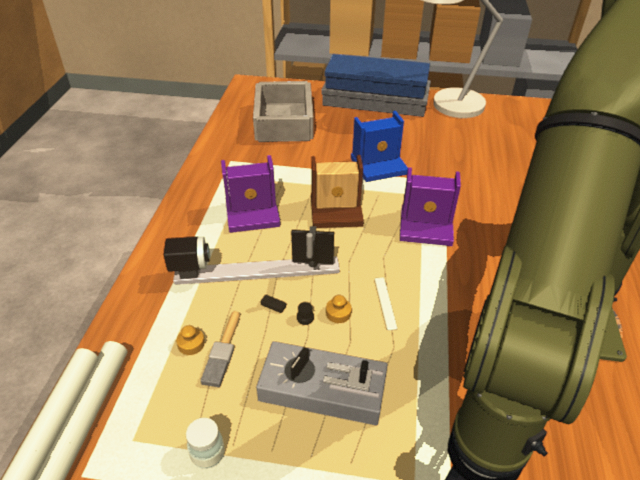

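View pics/top0.png

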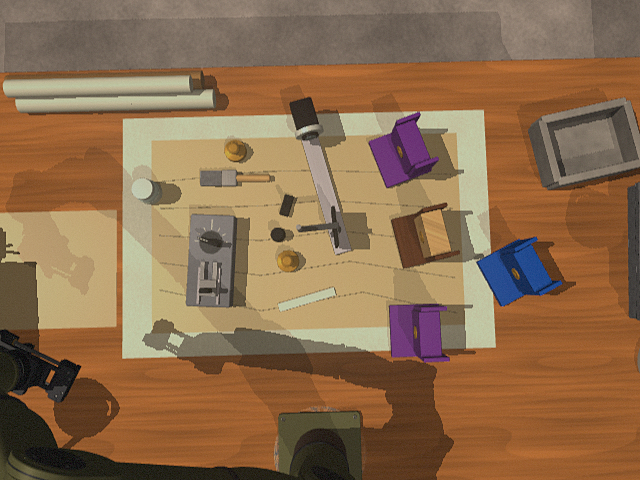

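The side picture shows the dimmer at about (col 322, row 380), the wooden block at (337,190) and the rig from (185,255) to (315,245). In the top picture the dimmer is at (212,260), the mirror axis at about (335,227) and the wooden block at (425,236). The purple and blue ones are decoys. Next I'll zoom in and measure.

```bash
cat > h.py <<'E'
import numpy as np,cv2
from plant import r
def proj(d,X):
    c=d["R"]@np.asarray(X,float)+d["t"]; u=d["intrinsics"]@c; return u[:2]/u[2]   # col,row
def atz(d,col,row,z):
    v=d["R"].T@np.linalg.solve(d["intrinsics"],[col,row,1]); o=-d["R"].T@d["t"]
    return o+v*(z-o[2])/v[2]
def crop(d,name,c0,r0,c1,r1,k):
    f=d["frame"][r0:r1,c0:c1,::-1]; cv2.imwrite("pics/"+name,cv2.resize(f,None,fx=k,fy=k,interpolation=cv2.INTER_CUBIC))
E
python3 - <<'E'
from h import *
S=r.snapshot("side");T=r.snapshot("top")
crop(T,"t_dim.png",180,205,245,315,5.4)
crop(S,"s_dim.png",250,335,395,425,5)
crop(T,"t_rig.png",280,90,360,260,3.5)
f=lambda d,rc,z:np.round(atz(d,rc[1],rc[0],z),4)
print("knob",f(T,(240.2,208.9),.077),f(S,(386.1,299.3),.077),f(S,(361.9,295.7),.077))
print("lock",f(T,(290.9,205),.087),f(S,(371.1,363.6),.087))
print("lens",f(T,(135.7,308.5),.075),f(S,(250.7,208.3),.075))
print("axis",f(T,(226.3,334.8),.075),f(S,(242,312.5),.075))
print("handle",f(T,(229.2,296.7),.165),f(S,(242,308),.165))
print("mark",f(T,(238.6,418.3),.075),f(S,(190.2,335.4),.075))
for c in("side","top"):
  for n in ["dimmer","loupe","brush","weight_a","jar","eraser","folder"]:
    for x in r.tip_of(c,n)[:2]: print(c,n,round(x["p"],2),f(S if c=="side" else T,x["centre"],0.0))
E
```

```text
knob [0.5392 0.2564 0.077 ] [0.5251 0.3092 0.077 ] [0.5409 0.2595 0.077 ]
lock [0.4162 0.2648 0.087 ] [0.4151 0.2664 0.087 ]
lens [0.7938 0.0071 0.075 ] [ 0.7892 -0.0042  0.075 ]
axis [ 0.5655 -0.0522  0.075 ] [ 0.5633 -0.0701  0.075 ]
handle [0.5519 0.0368 0.165 ] [0.5566 0.0277 0.165 ]
mark [ 0.5298 -0.2563  0.075 ] [ 0.5373 -0.2707  0.075 ]
side dimmer 0.68 [0.536  0.2508 0.    ]
side dimmer 0.58 [0.5553 0.0942 0.    ]
side loupe 0.6 [0.546  0.0896 0.    ]
side brush 0.91 [0.6987 0.2024 0.    ]
side brush 0.59 [0.671  0.4235 0.    ]
side weight_a 0.69 [0.7769 0.1987 0.    ]
side weight_a 0.64 [0.4902 0.0632 0.    ]
side jar 0.88 [0.6746 0.4237 0.    ]
side folder 0.77 [ 0.3854  0.0228 -0.    ]
top dimmer 0.69 [0.5277 0.2588 0.    ]
top loupe 0.64 [0.5406 0.1003 0.    ]
top loupe 0.18 [0.667 0.421 0.   ]
top brush 0.83 [0.7098 0.2008 0.    ]
top weight_a 0.95 [0.4897 0.0713 0.    ]
top weight_a 0.66 [0.7786 0.1949 0.    ]
top jar 0.69 [0.6715 0.422  0.    ]
top eraser 0.6 [0.6305 0.0791 0.    ]
top folder 0.75 [0.3818 0.0164 0.    ]
```

View pics/t_dim.png

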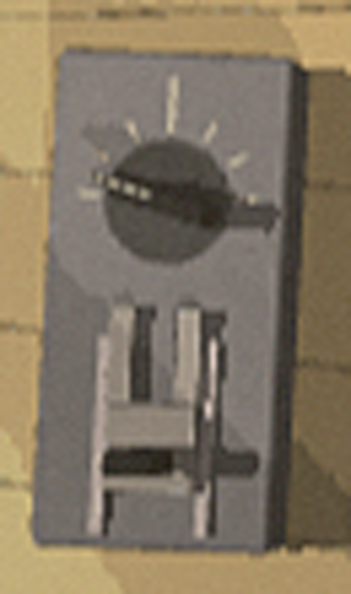

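View pics/s_dim.png

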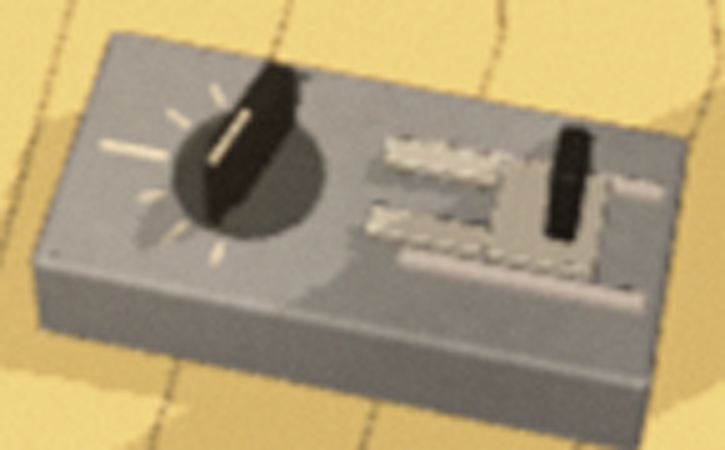

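View pics/t_rig.png

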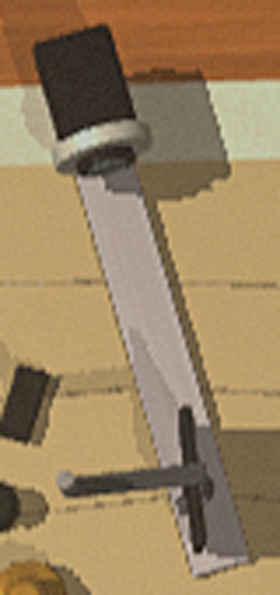

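Run:
```python
from h import *
from scipy.optimize import least_squares
S=r.snapshot("side");T=r.snapshot("top")
sc=lambda x,y:(x/5+250-.4,y/5+335-.4); tc=lambda x,y:(x/5.4+180-.4,y/5.4+205-.4)
for p in [(113,33),(685,135),(640,380),(37,265)]: print("S",np.round(atz(S,*sc(*p),.05),4))
for p in [(65,52),(293,65),(270,548),(38,543)]: print("T",np.round(atz(T,*tc(*p),.05),4))
loc=[(.07,-.055),(-.16,-.055),(-.16,.055),(.07,.055)]
def X(p,l,z=.05):
    c,s=np.cos(p[2]),np.sin(p[2]); return [p[0]+c*l[0]-s*l[1],p[1]+s*l[0]+c*l[1],z]
obsS=[sc(*p) for p in [(113,33),(685,135),(640,380),(37,265)]]
obsT={3:tc(65,52),2:tc(38,543)}
def f(p,w=(1,1)):
    e=[]
    for l,o in zip(loc,obsS): e+=list(w[0]*(proj(S,X(p,l))-o))
    for k,o in obsT.items(): e+=list(w[1]*(proj(T,X(p,loc[k]))-o))
    return e
for w in [(1,1),(1,.01),(.01,1)]:
  q=least_squares(f,[.54,.26,0],args=(w,)).x; print(np.round(q,4))
p=least_squares(f,[.54,.26,0]).x; print(np.round(f(p),1))
# white line on knob top z=.089
for nm,d,a,b in [("S",S,sc(213,162),sc(247,112)),("T",T,tc(98,178),tc(150,194))]:
    A=atz(d,*a,.089);B=atz(d,*b,.089); v=A-B; print(nm,A,B,"ang",np.arctan2(v[1],v[0])-p[2])
# long tick
for nm,d,a,b in [("S",S,sc(102,145),sc(165,158)),("T",T,tc(173,77),tc(170,130))]:
    A=atz(d,*a,.05);B=atz(d,*b,.05); v=A-B; print(nm,A,B,"tick",np.arctan2(v[1],v[0]))
# lock tab top centre z=.103
print(atz(S,*sc(575,128),.103),atz(T,*tc(108,462),.103))
```

```text
S [0.5995 0.2003 0.05  ]
S [0.374  0.2125 0.05  ]
S [0.383  0.3192 0.05  ]
S [0.6046 0.3076 0.05  ]
T [0.6077 0.3045 0.05  ]
T [0.599  0.1992 0.05  ]
T [0.3769 0.2125 0.05  ]
T [0.3821 0.3183 0.05  ]
[ 0.5358  0.2559 -0.0594]
[ 0.5355  0.2567 -0.0575]
[ 0.5366  0.2538 -0.0607]
[-1.  -1.6  0.7 -0.8  2.   0.8 -2.2 -0.8 -0.8 -0.4 -0.8  1.2]
S [0.54332571 0.27967578 0.089     ] [0.53509653 0.25625118 0.089     ] ang 1.2923585267828788
T [0.54532872 0.28076904 0.089     ] [0.5375155  0.25754819 0.089     ] ang 1.3056204137178349
S [0.5924314  0.25246269 0.05      ] [0.56763378 0.25440275 0.05      ] tick -0.07807649546592946
T [0.59480085 0.25472882 0.05      ] [0.57018142 0.25634565 0.05      ] tick -0.0655790549202096
[0.41547942 0.25411531 0.103     ] [0.41837723 0.27408877 0.103     ]
```

```bash
cat >> h.py <<'E'
from scipy.spatial.transform import Rotation as Ro
def plan(tx,ty,tz,jaw):
    """world target TCP, jaw axis world angle (mod pi): shift in tool axes mm, spin deg"""
    s=r.get_state(); R=Ro.from_quat(s["eef_rot"]).as_matrix()
    d=R.T@(np.array([tx,ty,tz])-s["tool_pos"])*1000
    cur=np.arctan2(R[1,0],R[0,0]); dj=(jaw-cur+np.pi/2)%np.pi-np.pi/2
    print("y axis",np.round(R[:,1],3),"jaw ang",round(cur,3),"q7",round(s["q"][6],2),"pos",np.round(s["tool_pos"],4))
    print("shift mm",np.round(d,1),"spin deg (y down)",round(-np.degrees(dj),1), "clock",s["clock"])
E
python3 - <<'E'
from h import *
from scipy.optimize import least_squares
S=r.snapshot("side");T=r.snapshot("top")
plan(.5365,.2555,.2,1.22+np.pi/2)
crop(S,"s_rig.png",160,220,350,290,4.2)
crop(S,"s_mark.png",300,150,370,235,6)
crop(T,"t_mark.png",380,190,470,280,6)
E
```

```text
y axis [ 0.  0. -1.] jaw ang 1.101 q7 -0.22 pos [0.2829 0.5573 0.2467]
shift mm [-154.3   46.7 -362.7] spin deg (y down) 83.2 clock 1.9
```

View pics/s_rig.png

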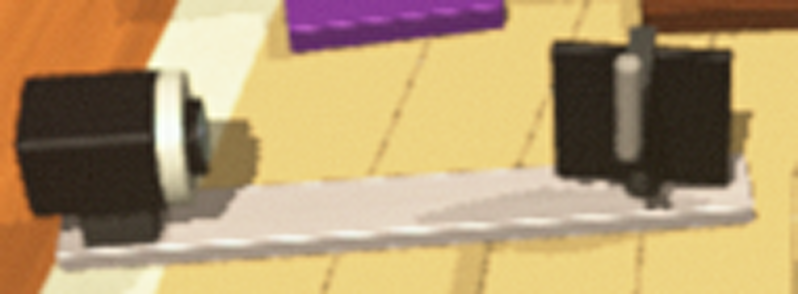

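View pics/s_mark.png

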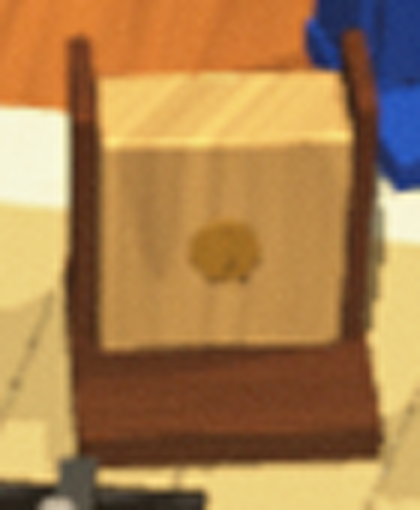

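View pics/t_mark.png

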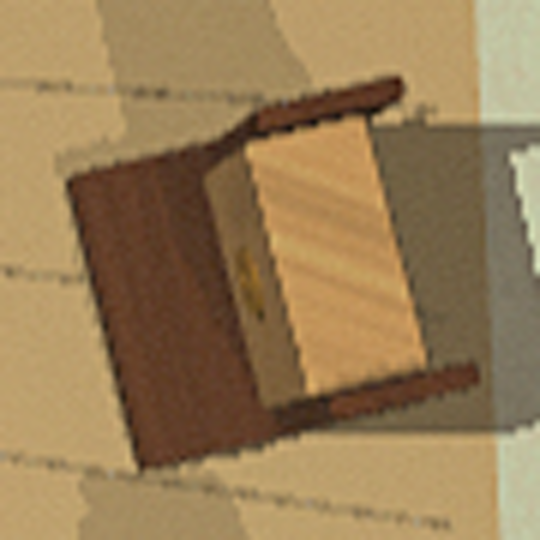

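The disc is at (337,191) in the side picture and (421,237) in the top one. I'll start moving towards a point above the knob.

```bash
python3 -m inch '-19 0 -45 8; -38 0 -90 16; -58 0 -136 24; -77 0 -181 32; -96 10 -226 40; -115 20 -272 48; -135 30 -317 56; -154 40 -363 64; -154 47 -363 72; -154 47 -363 80' -0.3 30
python3 - <<'E'
from h import *
from scipy.optimize import least_squares
S=r.snapshot("side")
plan(.5365,.2555,.15,1.22+np.pi/2)
E
```

```text
clock: 2.9
tool_pos: [0.5379, 0.2529, 0.1987]
eef_rot: [0.699, -0.108, 0.107, -0.698]
contact_force: [-1.5, 0.8, -0.0]
opening: 0.35
y axis [-0.001 -0.001 -1.   ] jaw ang -0.308 q7 -0.68 pos [0.5372 0.2547 0.1991]
shift mm [-0.9 49.1  0.6] spin deg (y down) 2.5 clock 2.95
```

Run:
```python
from h import *
from scipy.optimize import least_squares
S=r.snapshot("side");T=r.snapshot("top")
rt=lambda x,y:(x/3.5+280-.4,y/3.5+90-.4); rs=lambda x,y:(x/4.2+160-.4,y/4.2+220-.4)
# rig params: ax, ay, yaw
def pt(p,l,z):
    c,s=np.cos(p[2]),np.sin(p[2]); return [p[0]+c*l[0]-s*l[1],p[1]+s*l[0]+c*l[1],z]
a=-.1745
h=(-.09*np.cos(a),-.09*np.sin(a)); m=lambda t:(-np.sin(a)*t,np.cos(a)*t)
obs=[(T,h,.188,rt(66,483)),(S,h,.188,rs(629,60)),(S,h,.132,rs(627,160)),
 (T,m(.048),.123,rt(185,406)),(T,m(-.048),.123,rt(198,550)),
 (S,m(.048),.123,rs(557,45)),(S,m(-.048),.123,rs(731,53)),
 (T,(0,.234),.075,(308.5,135.7)),(S,(0,.234),.075,(208.3,250.7)),]
def f(p): return np.concatenate([proj(d,pt(p,l,z))-o for d,l,z,o in obs])
q=least_squares(f,[.565,-.055,-1.31],loss="soft_l1")
print(np.round(q.x,4)); print(np.round(f(q.x).reshape(-1,2),1))
# rail direction at z=.015
A=atz(T,*rt(80,180),.015);B=atz(T,*rt(197,577),.015);v=A-B;print("rail left edge yaw",np.arctan2(v[1],v[0])-np.pi/2)
A=atz(T,*rt(135,180),.015);B=atz(T,*rt(248,560),.015);v=A-B;print("rail right yaw",np.arctan2(v[1],v[0])-np.pi/2)
A=atz(S,*rs(60,255),.015);B=atz(S,*rs(752,212),.015);v=A-B;print("rail S",np.arctan2(v[1],v[0])-np.pi/2)
# disc
ms=(225/6+300-.4,250/6+150-.4); mt=(249/6+380-.4,283/6+190-.4)
M1=atz(S,*ms,.075);M2=atz(T,*mt,.075);print(M1,M2)
p=q.x
for M in(M1,M2,(M1+M2)/2):
    d=np.arctan2(M[1]-p[1],M[0]-p[0]); l=p[2]+np.pi/2
    n=(d+l)/2; qm=n-p[2]+.1745; hd=n+np.pi
    print("q",qm,"handle",p[0]+.09*np.cos(hd),p[1]+.09*np.sin(hd),"start handle",pt(p,h,0),"dist",np.hypot(M[0]-p[0],M[1]-p[1]))
```

```text
[ 0.5605 -0.0531 -1.3194]
[[-2.2 -0.1]
 [-0.7  2.8]
 [-0.  -1. ]
 [ 1.   0.8]
 [ 1.5 -0.3]
 [-1.4 -0.3]
 [ 0.7  0.3]
 [ 0.9  2.6]
 [-0.3  2.9]]
rail left edge yaw -1.3118531594911476
rail right yaw -1.311496524088328
rail S -1.3232142733777474
[ 0.53245012 -0.26701008  0.075     ] [ 0.53416592 -0.26336766  0.075     ]
q 0.7690908886565698 handle 0.4930727793450789 0.006517513736317704 start handle [np.float64(0.5535344021706072), np.float64(0.03658396881705778), 0] dist 0.2156854818092368
q 0.7719901022863963 handle 0.49290007424823823 0.006321919863270353 start handle [np.float64(0.5535344021706072), np.float64(0.03658396881705778), 0] dist 0.21185469615939187
q 0.7705275068710467 handle 0.4929871296452383 0.0064206556525830474 start handle [np.float64(0.5535344021706072), np.float64(0.03658396881705778), 0] dist 0.21376919064127767
```

```bash
python3 -m inch '-1 40 0 2; -1 80 0 2; -1 110 0 2; -1 132 0 2; -1 132 0 2; -1 132 0 2'
python3 - <<'E'
from h import *
S=r.snapshot("side");T=r.snapshot("top")
plan(.5365,.2555,.066,1.22+np.pi/2)
crop(S,"s1.png",230,280,410,430,4); crop(T,"t1.png",160,180,260,320,4)
E
```

```text
clock: 3.65
tool_pos: [0.5361, 0.2565, 0.0682]
eef_rot: [-0.697, 0.115, -0.115, 0.698]
contact_force: [-0.6, 0.4, 1.0]
opening: 0.353
y axis [ 0.003  0.002 -1.   ] jaw ang -0.329 q7 -0.67 pos [0.537  0.2567 0.0693]
shift mm [-0.1  3.3 -1.3] spin deg (y down) 1.3 clock 3.75
```

View pics/s1.png

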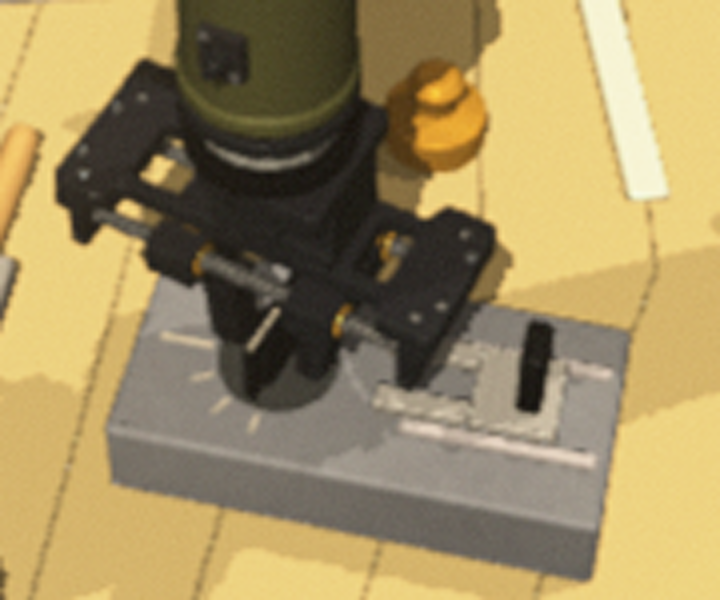

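The fingers straddle the bar at about crop (270,340). I'll close them and turn the knob.

```bash
python3 -m inch '0 1 0 1; 0 1 0 1; 0 1 0 1; 0 1 0 1; 0 1 0 1' -1 30
python3 -m inch '0 0 0 8; 0 0 0 16; 0 0 0 24; 0 0 0 32; 0 0 0 40; 0 0 0 48; 0 0 0 56; 0 0 0 64; 0 0 0 72; 0 0 0 74'
python3 - <<'E'
from h import *
S=r.snapshot("side");T=r.snapshot("top")
plan(.5365,.2555,.066,-.062+np.pi/2)
crop(S,"s2.png",230,280,410,430,4)
E
```

```text
clock: 4.25
tool_pos: [0.5349, 0.2568, 0.0675]
eef_rot: [-0.696, 0.123, -0.121, 0.697]
contact_force: [-2.6, 0.7, 5.6]
opening: 0.134
clock: 5.25
tool_pos: [0.5346, 0.2573, 0.0675]
eef_rot: [-0.482, 0.518, -0.516, 0.482]
contact_force: [-4.1, 1.3, 7.4]
opening: 0.136
y axis [-0.002  0.002 -1.   ] jaw ang -1.638 q7 -1.51 pos [0.5346 0.2573 0.0675]
shift mm [1.7 1.5 2.1] spin deg (y down) -0.3 clock 5.35
```

View pics/s2.png

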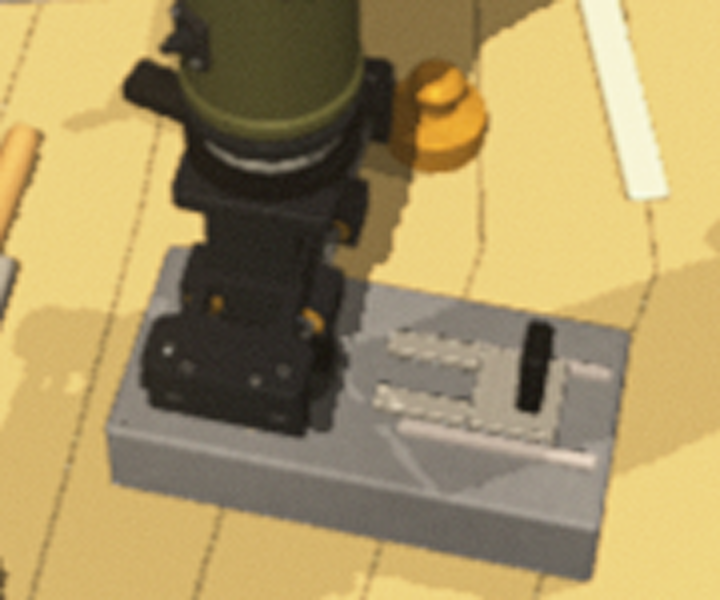

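```bash
python3 -m inch '0 0 0 0; 0 0 0 0; 0 0 0 0; 0 -40 0 0; 0 -80 0 0; 0 -100 -50 0; 0 -100 -100 0; 0 -100 -140 0; 0 -100 -140 0' -0.3
python3 - <<'E'
from h import *
S=r.snapshot("side");T=r.snapshot("top")
plan(.5365,.2555,.066,-.062+np.pi/2)
crop(S,"s3.png",230,310,410,430,4);crop(T,"t3.png",160,190,270,320,4.5)
E
```

```text
clock: 6.25
tool_pos: [0.389, 0.2655, 0.1664]
eef_rot: [-0.486, 0.518, -0.514, 0.481]
contact_force: [0.7, -0.0, -0.0]
opening: 0.353
y axis [ 0.001  0.    -1.   ] jaw ang -1.638 q7 -1.61 pos [0.3961 0.2658 0.167 ]
shift mm [  0.9 101.  140.7] spin deg (y down) -0.3 clock 6.35
```

View pics/s3.png

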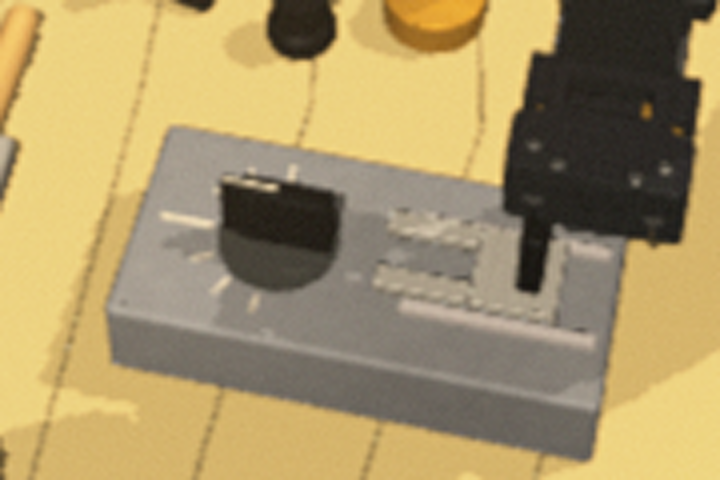

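View pics/t3.png

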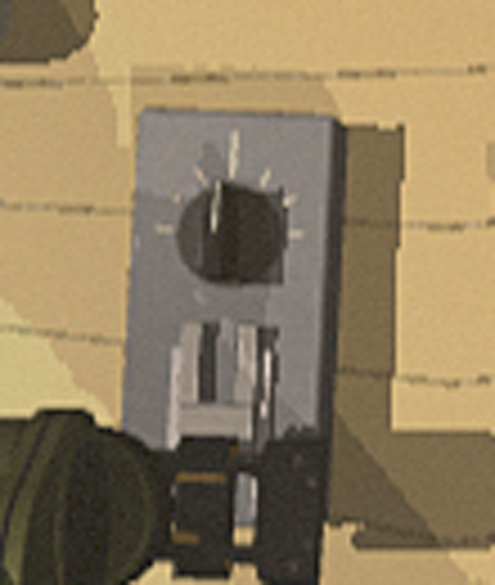

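Run:
```python
from h import *
S=r.snapshot("side");T=r.snapshot("top")
sc=lambda x,y:(x/4+230-.4,y/4+310-.4);tc=lambda x,y:(x/4.5+160-.4,y/4.5+190-.4)
for d,a,b,z in [(S,sc(222,183),sc(278,190),.089),(S,sc(162,215),sc(212,224),.05),(T,tc(218,180),tc(215,228),.089),(T,tc(235,130),tc(232,175),.05)]:
    v=atz(d,*a,z)-atz(d,*b,z);print(np.arctan2(v[1],v[0]))
plan(.4165,.2630,.076,-.062+np.pi/2)
```

```text
0.011142792767297927
-0.04900658417239208
-0.0709931904647547
-0.07556754441735207
y axis [ 0.002  0.    -1.   ] jaw ang -1.64 q7 -1.61 pos [0.3981 0.2656 0.1669]
shift mm [ 1.4 91.  18.3] spin deg (y down) -0.4 clock 6.45
```

```bash
python3 -m inch '1 0 10 0; 1 0 19 0; 1 0 20 0; 1 20 20 0; 1 50 20 0; 1 80 20 0; 1 91 20 0; 1 91 20 0' 0.1
python3 - <<'E'
from h import *
S=r.snapshot("side")
plan(.4165,.2630,.076,-.062+np.pi/2)
crop(S,"s4.png",250,310,430,430,4)
E
```

```text
clock: 7.25
tool_pos: [0.4159, 0.2625, 0.0746]
eef_rot: [-0.483, 0.517, -0.517, 0.482]
contact_force: [0.1, -0.1, -0.7]
opening: 0.551
y axis [-0.001 -0.    -1.   ] jaw ang -1.64 q7 -1.48 pos [0.4165 0.2628 0.0757]
shift mm [-0.2 -0.3  0. ] spin deg (y down) -0.4 clock 7.3
```

View pics/s4.png

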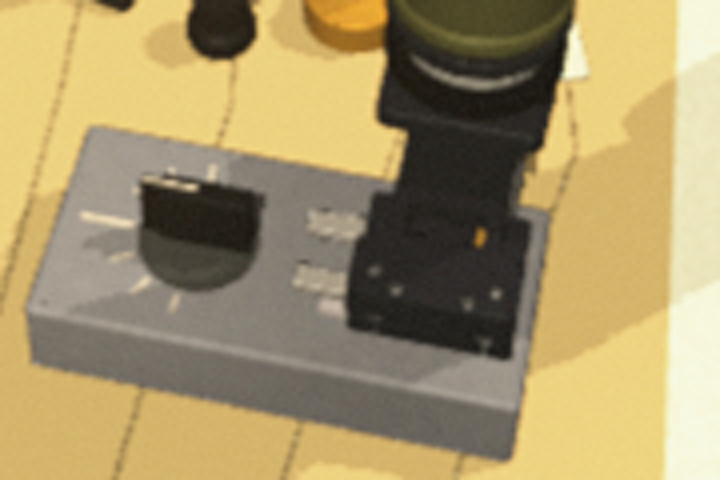

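```bash
python3 -m inch '0 0 0 0; 0 0 0 0; 0 0 0 0; 0 0 10 0; 0 0 20 0; 0 0 30 0; 0 0 40 0; 0 0 50 0; 0 0 50 0' -1 20; python3 -m inch '0 0 3 0; 0 0 6 0; 0 0 9 0; 0 0 9 0; 0 0 9 0'; python3 -m inch '0 0 3 0; 0 0 6 0; 0 0 6 0; 0 0 6 0'
```

```text
clock: 8.2
tool_pos: [0.4694, 0.2615, 0.0765]
eef_rot: [0.481, -0.516, 0.517, -0.485]
contact_force: [2.4, 5.0, 2.9]
opening: 0.273
clock: 8.7
tool_pos: [0.4768, 0.2611, 0.0765]
eef_rot: [-0.481, 0.517, -0.516, 0.484]
contact_force: [0.6, 5.2, 4.6]
opening: 0.269
clock: 9.1
tool_pos: [0.4819, 0.2607, 0.0765]
eef_rot: [-0.482, 0.517, -0.516, 0.484]
contact_force: [-1.7, 5.7, 7.2]
opening: 0.269
```

```bash
python3 -m inch '0 0 3 0; 0 0 5 0; 0 0 5 0; 0 0 5 0'; python3 -m inch '0 0 3 0; 0 0 5 0; 0 0 5 0; 0 0 5 0'
python3 - <<'E'
from h import *
S=r.snapshot("side");T=r.snapshot("top")
plan(.4865,.2590,.076,-.062+np.pi/2)
crop(S,"s5.png",230,310,410,430,4)
crop(T,"t5.png",160,190,270,320,4.5)
E
```

```text
clock: 9.5
tool_pos: [0.482, 0.2607, 0.0765]
eef_rot: [-0.485, 0.519, -0.513, 0.482]
contact_force: [-9.8, 5.8, 15.9]
opening: 0.267
clock: 9.9
tool_pos: [0.4825, 0.2607, 0.0761]
eef_rot: [-0.487, 0.521, -0.511, 0.48]
contact_force: [-17.1, 4.7, 21.0]
opening: 0.266
y axis [-0.017  0.004 -1.   ] jaw ang -1.635 q7 -1.49 pos [0.4826 0.2607 0.0761]
shift mm [1.4 0.  4. ] spin deg (y down) -0.1 clock 10.0
```

View pics/s5.png

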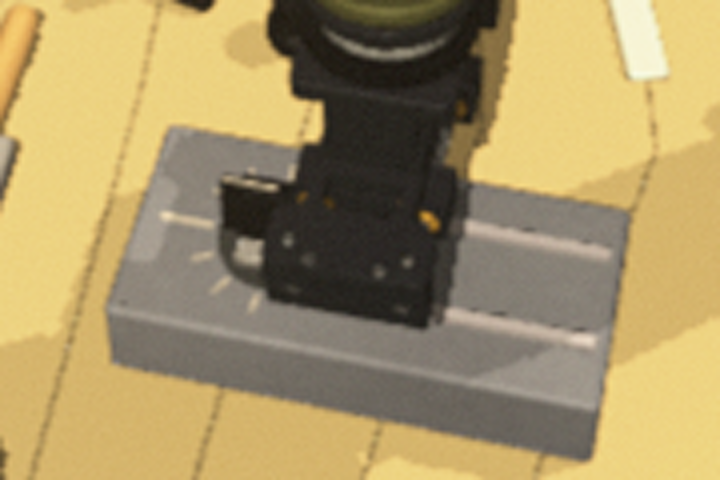

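Motion stopped at about x=0.482 with force building, which is where the home stop should be. The prongs are either side of the knob. I'll release, rise and check.

```bash
python3 -m inch '0 0 -4 0; 0 0 -6 0; 0 0 -6 0'; python3 -m inch '0 0 0 0; 0 0 0 0; 0 -40 0 0; 0 -80 0 0; 0 -120 0 0; 0 -150 -40 0; 0 -150 -90 0; 0 -150 -140 0; 0 -150 -150 0; 0 -150 -150 0' 0.2
python3 - <<'E'
from h import *
S=r.snapshot("side");T=r.snapshot("top")
plan(.5535,.0366,.235,-1.4939+np.pi/2)
print(r.get_state()["q"])
crop(S,"s6.png",230,310,410,430,4)
crop(T,"t6.png",160,190,270,320,4.5)
for c,d in (("side",S),("top",T)):
    for x in r.tip_of(c,"lock_grip")[:2]: print(c,round(x["p"],2),atz(d,x["centre"][1],x["centre"][0],.087))
E
```

```text
clock: 10.3
tool_pos: [0.4824, 0.2607, 0.0762]
eef_rot: [-0.484, 0.518, -0.514, 0.483]
contact_force: [-6.4, 6.2, 9.5]
opening: 0.272
clock: 11.3
tool_pos: [0.3343, 0.2684, 0.2258]
eef_rot: [0.483, -0.517, 0.517, -0.483]
contact_force: [0.2, 0.7, -0.1]
opening: 0.602
y axis [ 0.003  0.    -1.   ] jaw ang -1.64 q7 -1.74 pos [0.3375 0.2687 0.226 ]
shift mm [216.5  -8.4 231.6] spin deg (y down) 81.6 clock 11.4
[-1.18082282  0.56445982  0.63506747  2.17305209 -0.61174868  0.58232503
 -1.73519798]
side 0.88 [0.48617692 0.26201352 0.087     ]
top 0.85 [0.48841177 0.26438929 0.087     ]
```

View pics/s6.png

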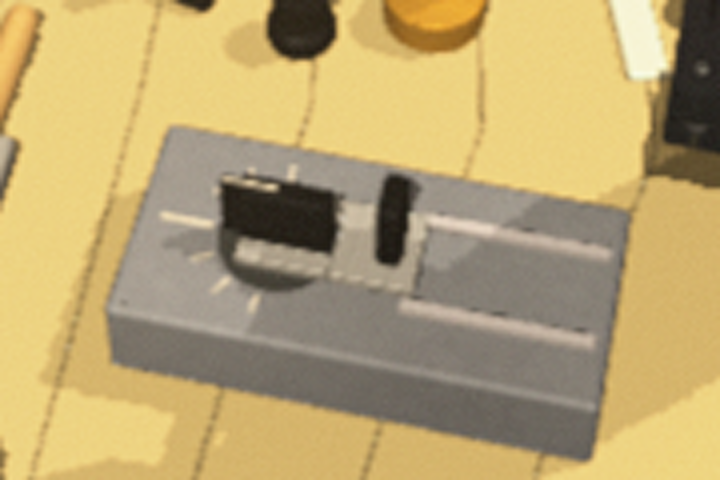

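View pics/t6.png

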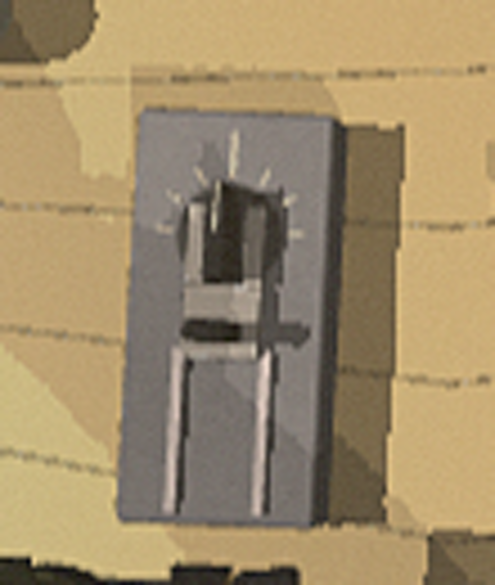

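Knob and lock are fine: the white line is parallel to the tick and the tab moved about 70 mm, with prongs either side. Next is the mirror peg.

```bash
python3 -m inch '22 -8 23 -8; 43 -8 46 -16; 65 -8 70 -24; 87 -8 93 -32; 108 -8 116 -40; 130 -8 139 -48; 152 -8 163 -56; 173 -8 186 -64; 195 -8 209 -72; 216 -8 231 -80' 0.3
python3 - <<'E'
from h import *
S=r.snapshot("side")
plan(.5535,.0366,.154,-1.4939+np.pi/2)
S=r.snapshot("side");T=r.snapshot("top")
plan(.5535,.0366,.154,-1.4939+np.pi/2)
print(r.get_state()["q"])
crop(S,"s7.png",200,170,400,320,4)
crop(T,"t7.png",240,150,380,290,4)
E
```

```text
clock: 12.5
tool_pos: [0.5531, 0.0343, 0.2334]
eef_rot: [0.702, -0.084, 0.085, -0.702]
contact_force: [-0.4, -0.1, -0.9]
opening: 0.652
y axis [ 0.006 -0.005 -1.   ] jaw ang -0.242 q7 -0.25 pos [0.5568 0.0285 0.2339]
shift mm [-5.7 79.9  7.3] spin deg (y down) -18.3 clock 12.55
y axis [ 0.002 -0.001 -1.   ] jaw ang -0.25 q7 -0.26 pos [0.5531 0.0335 0.2334]
shift mm [-0.5 79.4  3.2] spin deg (y down) -18.7 clock 12.65
[-0.24007069  0.61583968  0.15823912  1.80995324 -0.13552554  0.72476038
 -0.25926931]
```

View pics/s7.png

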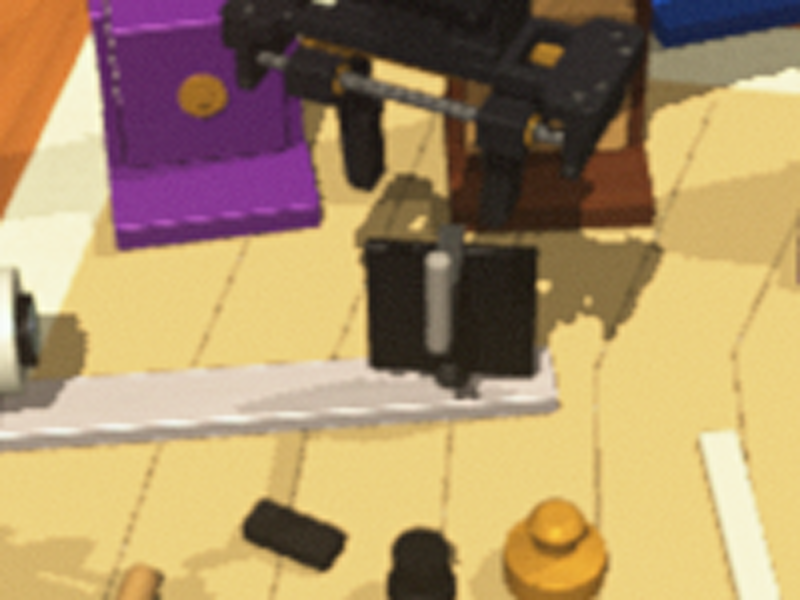

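```bash
python3 -m inch '0 0 3 -8; 0 0 3 -16; 0 0 3 -18; 0 0 3 -18; 0 30 3 -18; 0 55 3 -18; 0 79 3 -18; 0 79 3 -18'
python3 - <<'E'
from h import *
S=r.snapshot("side");T=r.snapshot("top")
plan(.5535,.0366,.154,-1.4939+np.pi/2)
crop(S,"s8.png",200,170,400,320,4)
E
```

```text
clock: 13.45
tool_pos: [0.5496, 0.0404, 0.1521]
eef_rot: [0.707, 0.022, -0.027, -0.706]
contact_force: [-0.4, -0.4, 0.0]
opening: 0.651
y axis [-0. -0. -1.] jaw ang 0.07 q7 -0.03 pos [0.5518 0.0404 0.1549]
shift mm [ 1.5  0.9 -3.9] spin deg (y down) -0.4 clock 13.55
```

View pics/s8.png

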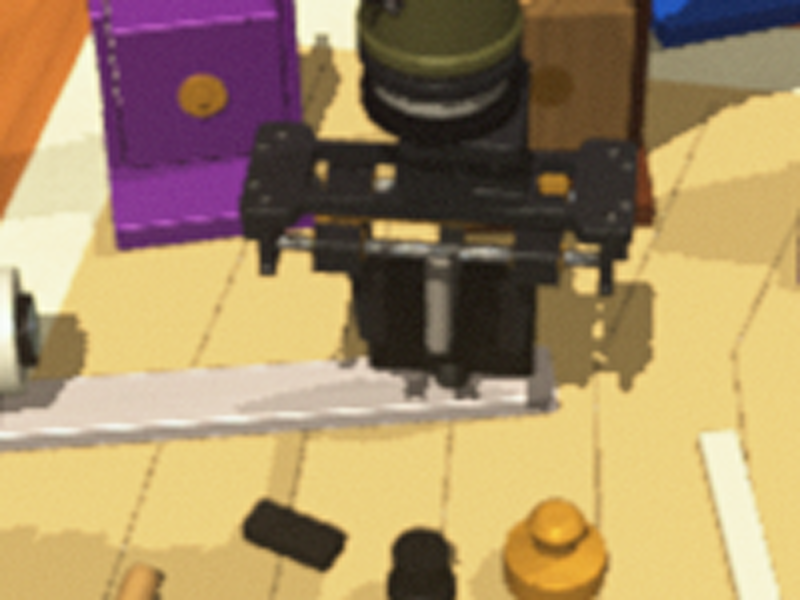

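```bash
python3 -m inch '1 0 -3 0; 1 0 -3 0; 1 0 -3 0; 1 0 -3 0; 1 0 -3 0; 1 0 -3 0' -1 25
python3 - <<'E'
from h import *
S=r.snapshot("side")
plan(.5535,.0366,.154,-1.4939+np.pi/2)
crop(S,"s9.png",200,170,400,320,4)
E
```

```text
clock: 14.15
tool_pos: [0.553, 0.0375, 0.1548]
eef_rot: [-0.707, -0.025, 0.025, 0.707]
contact_force: [0.7, -0.2, 0.7]
opening: 0.131
y axis [ 0.001  0.    -1.   ] jaw ang 0.071 q7 -0.02 pos [0.5532 0.0375 0.1548]
shift mm [ 0.2  0.8 -0.9] spin deg (y down) -0.3 clock 14.2
```

View pics/s9.png

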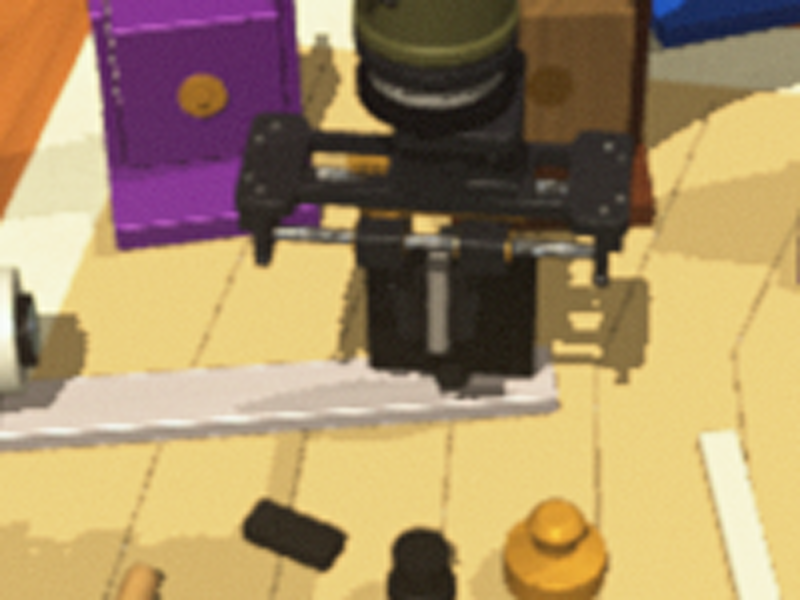

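```bash
python3 -m inch '-6.3 0 -0.2 -4; -12.5 0 -0.9 -8; -18.7 0 -2 -12; -24.8 0 -3.5 -16; -30.8 0 -5.4 -20; -36.6 0 -7.8 -24; -42.3 0 -10.5 -28; -47.7 0 -13.7 -32; -52.9 0 -17.2 -36; -57.9 0 -21.1 -40' - 35; python3 -m inch '0 0 0 0; 0 0 0 0'
python3 - <<'E'
from h import *
S=r.snapshot("side");T=r.snapshot("top")
plan(.493,.0064,.154,-1.4939+.77+np.pi/2)
p=r.get_state()["tool_pos"]; print("phi", np.arctan2(p[1]+.0531,p[0]-.5605)-(np.pi-1.4939), np.hypot(p[1]+.0531,p[0]-.5605))
crop(S,"s10.png",200,170,400,320,4)
crop(T,"t10.png",280,120,440,280,3.7)
E
```

```text
clock: 15.2
tool_pos: [0.4963, 0.0126, 0.1548]
eef_rot: [-0.655, -0.266, 0.266, 0.655]
contact_force: [-1.3, 1.9, 1.4]
opening: 0.125
clock: 15.4
tool_pos: [0.4966, 0.0128, 0.1548]
eef_rot: [-0.655, -0.265, 0.265, 0.656]
contact_force: [-2.1, 1.1, 3.1]
opening: 0.122
y axis [-0.     0.001 -1.   ] jaw ang 0.769 q7 0.44 pos [0.4967 0.0129 0.1548]
shift mm [-7.2  0.8 -2.1] spin deg (y down) -4.5 clock 15.5
phi 0.69173155268623 0.0917980183461378
```

View pics/s10.png

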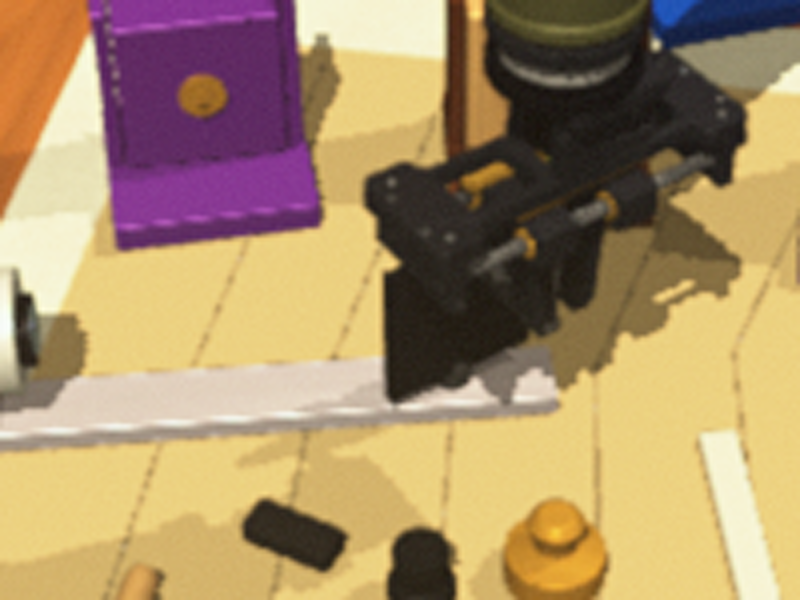

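View pics/t10.png

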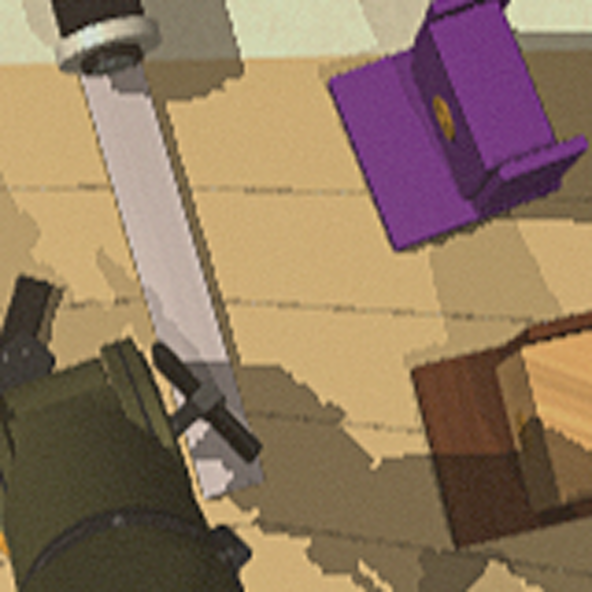

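```bash
python3 -m inch '-3.5 0 -0.8 -2; -7 0 -1.6 -4; -7 0 -1.6 -4.5; -7 0 -1.6 -4.5; -7 0 -1.6 -4.5'
python3 - <<'E'
from h import *
S=r.snapshot("side");T=r.snapshot("top")
plan(.493,.0064,.154,-1.4939+.77+np.pi/2)
p=r.get_state()["tool_pos"]; print("phi", np.arctan2(p[1]+.0531,p[0]-.5605)-(np.pi-1.4939), np.hypot(p[1]+.0531,p[0]-.5605))
crop(T,"t11.png",310,190,370,260,8)
crop(S,"s11.png",280,215,350,280,8)
for n in("axis","lens"):
  for c,d in (("side",S),("top",T)):
    for x in r.tip_of(c,n)[:2]: print(n,c,round(x["p"],2),atz(d,x["centre"][1],x["centre"][0],.075))
E
```

```text
clock: 16.0
tool_pos: [0.4913, 0.0074, 0.1548]
eef_rot: [-0.643, -0.291, 0.292, 0.645]
contact_force: [-4.7, 4.8, 7.1]
opening: 0.126
y axis [-0.003  0.001 -1.   ] jaw ang 0.85 q7 0.5 pos [0.4913 0.0075 0.1548]
shift mm [ 0.3  0.8 -2. ] spin deg (y down) 0.2 clock 16.1
phi 0.774482585673705 0.09194648069112744
axis side 0.96 [ 0.5592284  -0.05623876  0.075     ]
axis top 0.67 [ 0.56126643 -0.05428258  0.075     ]
axis top 0.18 [ 0.53159458 -0.25490014  0.075     ]
lens side 0.73 [0.79021222 0.00319186 0.075     ]
lens top 0.58 [0.79329176 0.00830891 0.075     ]
lens top 0.45 [0.47918798 0.26610494 0.075     ]
```

View pics/t11.png

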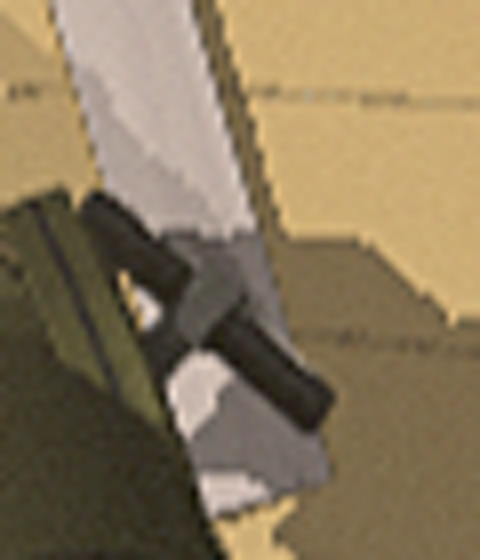

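View pics/s11.png

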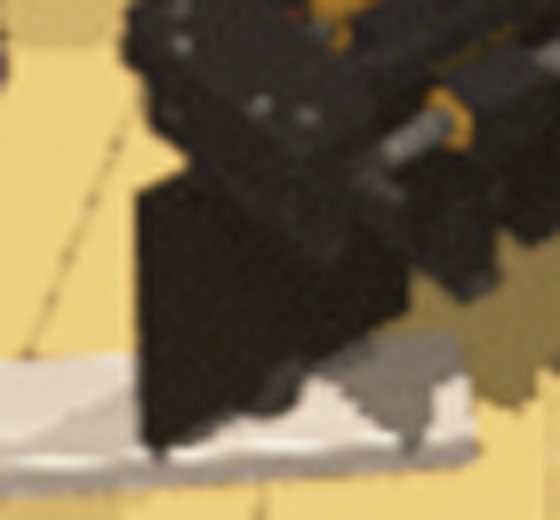

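Run:
```python
from h import *
T=r.snapshot("top")
tc=lambda x,y:(x/8+310-.44,y/8+190-.44)
for a,b in [((115,192),(335,388)),((84,218),(310,432))]:
    A=atz(T,*tc(*a),.123);B=atz(T,*tc(*b),.123);v=A-B;print(A,B,(A+B)/2,"len",np.linalg.norm(v),"normal",np.arctan2(v[1],v[0])-np.pi/2)
M=np.array([.5332,-.2652]);L=np.array([.7915,.006])
for ax in [(.5605,-.0531),(.560,-.055),(.562,-.052)]:
    ax=np.array(ax);a=lambda P:np.arctan2(*(P-ax)[::-1])
    # sight line with rail yaw -1.316
    print(ax,"want normal",(a(M)+a(L))/2,(a(M)-1.316+np.pi/2)/2,"peg-based", np.arctan2(.0075-ax[1],.4913-ax[0])-np.pi)
```

```text
[ 0.59166695 -0.02644348  0.123     ] [ 0.53160958 -0.09000188  0.123     ] [ 0.56163827 -0.05822268  0.123     ] len 0.0874446017193748 normal -0.7570838348930216
[ 0.58414123 -0.01705087  0.123     ] [ 0.51875913 -0.08222336  0.123     ] [ 0.55145018 -0.04963711  0.123     ] len 0.0923161522433257 normal -0.7870036352756092
[ 0.5605 -0.0531] want normal -0.7241669743875405 -0.7220045293365984 peg-based -0.7192390812105867
[ 0.56  -0.055] want normal -0.7199835653129076 -0.7214067151200585 peg-based -0.7381771952534715
[ 0.562 -0.052] want normal -0.7287639187482237 -0.7251358218180965 peg-based -0.6995878987009458
```

Run:
```python
from h import *
T=r.snapshot("top");S=r.snapshot("side")
def ov(d,nm,c0,r0,c1,r1,k):
    im=cv2.resize(d["frame"][r0:r1,c0:c1,::-1].copy(),None,fx=k,fy=k,interpolation=cv2.INTER_CUBIC)
    for n,col in((-.722,(0,255,0)),(-.78,(0,0,255))):
        t=np.array([-np.sin(n),np.cos(n)]);ax=np.array([.5605,-.0531])
        P=[np.r_[ax+s*.048*t,z] for s,z in((1,.123),(-1,.123),(-1,.027),(1,.027))]
        pts=np.array([(proj(d,p)-[c0,r0]+.5)*k for p in P]).astype(int)
        cv2.polylines(im,[pts],True,col,1)
    cv2.imwrite("pics/"+nm,im)
ov(T,"o_t.png",310,190,370,260,8);ov(S,"o_s.png",280,215,350,280,8)
```

```text
(no output)
```

View pics/o_t.png

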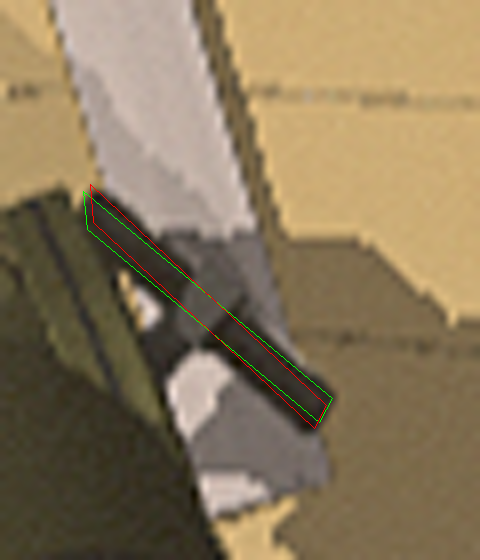

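View pics/o_s.png

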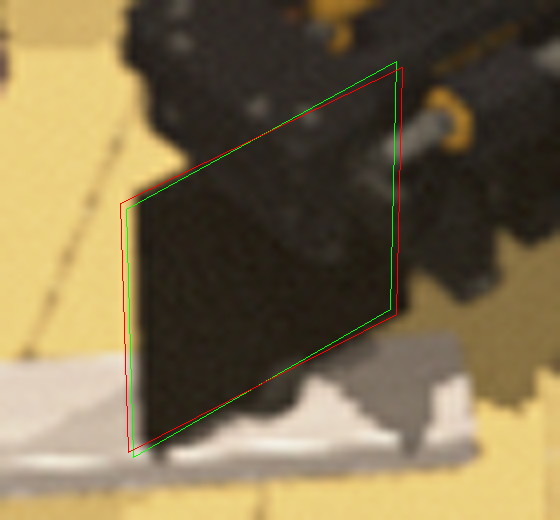

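The side overlay fits a facing angle of about -0.73 rad and arm kinematics give about -0.72. The top edges read -0.76 to -0.79, which is coarser. The wanted angle is -0.722. I'll nudge slightly (under 1 mm) towards the middle of these estimates, settle, check and hand in.

```bash
python3 -m inch '-0.8 0 0 0; -0.8 0 0 0; -0.8 0 0 0; -0.8 0 0 0; -0.8 0 0 0; -0.8 0 0 0'
python3 - <<'E'
from h import *
S=r.snapshot("side");T=r.snapshot("top")
cv2.imwrite("pics/end_s.png",S["frame"][:,:,::-1]);cv2.imwrite("pics/end_t.png",T["frame"][:,:,::-1])
s=r.get_state();p=s["tool_pos"];print(p,s["contact_force"],s["opening"],np.abs(s["qd"]).max(),s["clock"])
for ax in[(.5605,-.0531),(.56,-.055)]: print(np.arctan2(p[1]-ax[1],p[0]-ax[0])-np.pi)
E
```

```text
clock: 17.05
tool_pos: [0.4909, 0.0071, 0.1548]
eef_rot: [-0.643, -0.291, 0.292, 0.645]
contact_force: [-5.0, 4.9, 6.9]
opening: 0.123
[0.49097769 0.00708675 0.15478137] [-4.49285322  6.38055837  6.06135329] 0.12302356353765172 0.0012240871591583627 17.15
-0.7135489649472779
-0.7325482425807146
```

View pics/end_s.png

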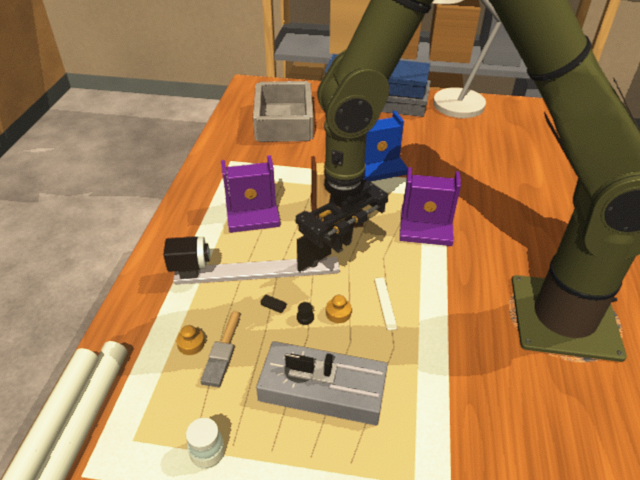

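The final picture shows the lock home around the knob at (305,365), every bystander where it started, and the gripper on the peg at about (330,225). Handing in.

```bash
python3 -c "
from plant import r
print(r.finish_job())"
```

```text
the job is handed in; nothing more can be done
None
```

The job is handed in at about 17 s on the clock, with the gripper still holding the mirror peg. The hand-in gives no verdict, so what follows rests on my own checks.

- **Knob:** I turned it about 1.3 rad onto the long tick. The jaws read within about 0.01 rad of the dimmer's measured yaw. In the pictures the white line agrees with the tick to 0.005 rad (top) and 0.06 rad (side).
- **Lock:** I gripped it by its tab and slid it about 70 mm, until it stopped against a rising force. The pictures show the prongs on either side of the knob.
- **Mirror:** I swung it about 0.77 rad. The facing angle I wanted was about -0.72 rad, with a tolerance of 0.07:

| Check | Facing angle (rad) |
|---|---|
| Arm position | -0.71 to -0.73 |
| Side picture overlay | about -0.73 |
| Top picture edges | -0.76 to -0.79 |

- **Disagreement:** The two values from the top picture are off by 0.035 and 0.065 rad, so even the worse one is still just inside tolerance. I trusted them less because the edges are coarse there.
- **At hand-in:** The arm was still. The jaw opening matched the peg's thickness at a 35 N grip command. The bystanders look unmoved in the final side picture.

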